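Tare the carat balance

ROBOT

A 6-joint arm with a two-finger parallel gripper is mounted at the origin on the work surface. World frame = base frame: x ahead of the robot, y to its left, z up, the work surface at z = 0. Lengths are in mm, angles in rad, forces in N, time in s.
With the tool pointing down it reaches from about 350 to 925 mm from the base axis. Payload 6.4 kg.
Tool frame: the origin (TCP) lies midway between the tips of the shut fingers; the grasp point (between the pads) lies 19 mm behind it; z points along the fingers, y is the direction in which the jaws open and shut (so a half turn about z gives the same grasp; the last joint's range is limited). The gripper opens to 85 mm and grips with 20 to 120 N. Pads are 22 mm wide; open, the fingers measure 114 mm over their backs; the gripper's body (76 mm by 85 mm) begins 54 mm behind the grasp point. The pads swing forward as they close: fully open they stand 13 mm farther back than shut.
Start: joints at [1.104, 0.245, 1.558, -0, 1.339, -0.174], TCP at [187.609, 622.348, 197.09] pointing down, gripper open.
Joint ranges: [-3.13, 3.13], [-1.02, 2.26], [0.13, 2.54], [-0.95, 4.09], [0.21, 2.88], [-2.74, 2.74]. Speed limits (rad/s): [2.57, 2.57, 3.14, 3.14, 3.14, 3.14].

INTERFACE

Orientations are given as a unit quaternion [w, x, y, z].
In Python, from cell import robot, read_camera, masks_of gives the robot as it stands.
- The arm moves only by the tool send_rows, never from a script. Its arguments are lists of equal length, an entry for each row: "travel": the shift along the tool's x, y, z in mm, a list of three; "yaw": the turn about the tool's z in rad. A call has 1 to 12 rows; each row is the pose to reach, as a shift and turn from the pose commanded when the call began, along the tool's axes at that moment; what a row does not reach only later rows make up. A row lasts 1/10 s, in which the tool goes at most 50 mm and 8.59 degrees, less where a joint would pass 70% of its speed; a pose out of reach is approached as far as the arm can. A call with a gripper value outside its range is refused whole. "gripper" is the closure in counts, from 0 (fully open) to 255 (shut), set as the call begins (left out, the last holds). The fingers move at their own pace and stop on an object; "squeeze" is the grip in N (left out, the last holds). Time passes only in rows, so rows that repeat a pose let the fingers close. It gives the time, the measured TCP pose, the force and the opening at its end, in the units of the state.
- robot.sense(): the state, without advancing time (a new reading comes with each control period).
- read_camera(name): name is "side" or "top" or "wrist"; returns a dict with "pixels" (400x640x3 uint8, blue, green, red), "fx", "fy", "cx", "cy" (pixels), "origin" and "rotation" of the camera in the world. Camera axes: x right, y down, z forward; pixel columns grow to the right and rows downward; lengths in mm; the calibration is good to about 2 mm. A picture is of the moment at which its call begins. There is no depth.
- robot.finish_job(): hands the job in, once; it reports no verdict.
Trained networks look in the newest picture that a camera, given by its name, has taken for a name from the list of things; names that differ only in an ending like _2 or _b are one class to them, and where a whole thing is asked for, a point or a joint stands for the part that bears it (a point fixed in the world has none). Each returns a list of dicts, best first, with "p" (0 to 1); they miss things now and then, are a little off and sometimes report something else, mostly with a low value. They report only what shows in the picture. A call takes as long as a camera call.
- masks_of(thing, camera): "mask" (400x640 bool, what is visible of it) and "extent" ([left, top, width, height] in pixels, round what is visible of it).
The state is a dict: "time": time; "joint_pos": joint angles; "dq": joint speeds; "joint_efforts": joint torques, N m; "tool_pos": TCP position; "tool_rot": TCP orientation; "wrist_force": force on the tool from outside, world axes, zero at the start; "wrist_torque": the same for the moment, N m; "finger_gap": finger opening in mm.
Only numpy, scipy, OpenCV 4.12 (cv2) and the standard library are available. Lean on these libraries where they do the work, as an engineer would, in place of code of your own. Each camera call takes 0.05 s, during which the arm holds its last target. There are 200 camera calls.

TASK

Tare the carat balance with the brass dish in its weighing well: with a fingertip, push the orange tab so that the clear draught cover slides fully shut over the dish, then gently press the yellow key down and let it come back up. Do not press the red or blue key, do not grip or lift anything, leave the dish and all the other things on the bench where they are, and finish with the arm clear.

Things in the scene. Friction and masses are not known exactly. Their poses are not given: they have to be found in the camera images.
- balance: Carat balance fixed to the bench, 210 (x) x 270 (y) mm. Origin: centre of its underside; -x side towards the robot. Grey deck (x -105 to 5 mm) 35 mm high: three keys at x -55, y -95, -47, +1, colours in any order; dark display at y +83. Behind it a white part 75 mm high: open well at y -130 to -10, flat housing at y -10 to 135, a lip 82 mm high at the -y end.
- cover (a joint): How far the draught cover is open, m: 0 fully shut over the well (a hard stop), up to 0.09 open; it grows along the balance's +y. Slides with about 1.2 N of friction and stays where it is left. The cover is a clear plate with a black edge, 95 (x) x 125 (y) mm, its top 81 mm above the bench.
- cover_tab (a point): Centre of the top of the orange tab on the middle of the cover: 36 (balance x) x 8 mm (balance y), top 107 mm above the bench, 26 mm above the cover. Axes as the balance: pushed towards its -y the cover shuts. Shut, it is at x 52.5, y -67.5 mm in the balance frame. Nothing stands beside it for 60 mm on its +y side.
- yellow_key (a joint): The yellow round key's press travel, m: 0 up, 0.006 fully down; spring-loaded (about 1.2 N to start, 4 N fully down), comes back up by itself.
- yellow_key_top (a point): Centre of the top of the yellow key (cap 28 mm across, top 57 mm above the bench when up, standing 10 mm proud of a black round housing 44 mm across); z up. This is the key to press.
- yellow_key_base: Black round housing of the yellow key, 44 mm across, 12 mm high, with the key in it; origin at the centre of its underside, on the deck 35 mm above the bench, z up.
- red_key (a joint): The red round key's press travel, m: 0 up, 0.006 fully down; spring-loaded (about 1.2 N to start, 4 N fully down), comes back up by itself.
- red_key_top (a point): Centre of the top of the red key (cap 28 mm across, top 57 mm above the bench when up, standing 10 mm proud of a black round housing 44 mm across); z up. Not to be pressed.
- blue_key (a joint): The blue round key's press travel, m: 0 up, 0.006 fully down; spring-loaded (about 1.2 N to start, 4 N fully down), comes back up by itself.
- blue_key_top (a point): Centre of the top of the blue key (cap 28 mm across, top 57 mm above the bench when up, standing 10 mm proud of a black round housing 44 mm across); z up. Not to be pressed.
- dish: Loose brass dish, 56 mm across, 14 mm high, on the steel pan in the balance's well, its top 54 mm above the bench. Origin: centre of its underside. Stays where it is.
- block: Steel bench block, 90 x 90 x 25 mm, loose on the bench to the robot's right; origin at the centre of its underside. Leave alone.
- ring: Brass finger ring lying on the steel block, 22 mm across, 6 mm high; origin at the centre of its underside. Leave alone.
- pliers: Pliers with red handles lying on the bench to the left, 160 mm long, 14 mm high; origin under their middle, long side along x. Leave alone.
- caliper: Digital caliper lying on the bench to the left, 230 mm long along its x, 15 mm high; origin under its middle. Leave alone.
- brush: Hand brush lying on the bench to the right, 190 mm long along its x; origin under its middle. Leave alone.
- file: Flat file with a wooden handle lying behind the balance, 240 mm long along its x, 22 mm high; origin under its middle. Leave alone.

How it is judged:
By the outcome, as a careful person would: the job done as asked, in the order asked, and still so for the second after the job is handed in, with the robot touching nothing.
It also fails if it takes over 40 s, if anything falls off the work surface, if the arm or the gripper's body presses on something with over 40 N, if the wrist force passes 120 N, or if a joint passes its speed limit or range.

## Working session

There is one attempt and no reset: what is moved stays moved. The work goes in short steps, Python scripts to look and compute and a tool call to move; the robot and the scene stay as the last step left them, time stands still between calls to the robot, and variables do not carry over. Pictures are saved under pics/ and viewed, about 8 in all and at most 12, crops included, and the job is handed in when it is done.

Besides the shell and the picture viewer there is one more tool, called after "Call:" as name(argument=value, ...) on one line, values as JSON. send_rows: Moves the arm, as the interface text tells. Its arguments: {"type":"object","properties":{"travel":{"type":"array","items":{"type":"array","items":{"type":"number"}}},"yaw":{"type":"array","items":{"type":"number"}},"gripper":{"type":"number"},"squeeze":{"type":"number"}},"required":["travel","yaw"]}

```bash
ls; mkdir -p pics; cat > h.py <<'E'
import numpy as np, cv2
from cell import robot, read_camera, masks_of
def ray(c,u,v):
    d=np.array([(u-c["cx"])/c["fx"],(v-c["cy"])/c["fy"],1.0])
    return np.array(c["origin"]),np.array(c["rotation"])@d
def onz(c,u,v,z):
    o,d=ray(c,u,v); return (o+d*(z-o[2])/d[2]).round(1)
def proj(c,p):
    q=np.array(c["rotation"]).T@(np.array(p,float)-np.array(c["origin"]))
    return q[0]/q[2]*c["fx"]+c["cx"],q[1]/q[2]*c["fy"]+c["cy"]
def cen(m):
    v,u=np.nonzero(m); return u.mean(),v.mean()
E
python3 - <<'E'
from h import *
s=robot.sense(); print(s)
for n in("top","side"):
    c=read_camera(n); cv2.imwrite(f"pics/{n}1.png",c["pixels"]); print(n,c["origin"],c["rotation"],c["fx"])
    for t,z in(("cover_tab",107),("yellow_key_top",57),("red_key_top",57),("blue_key_top",57),("yellow_key_base",47),("dish",54),("balance",75),("cover",81)):
        for r in masks_of(t,n)[:2]:
            u,v=cen(r["mask"]); print(t,round(r["p"],2),r["extent"],round(u,1),round(v,1),onz(c,u,v,z))
E
```

```text
pics
{'time': 0.0, 'joint_pos': array([ 1.10387969e+00,  2.45809573e-01,  1.55903104e+00,  1.40073584e-05,
        1.33871387e+00, -1.74096878e-01]), 'dq': array([ 0.00046267,  0.00021326, -0.00081068,  0.00068554, -0.00162731,
       -0.00197017]), 'joint_efforts': array([ 1.39003791e-03, -4.29505920e+01, -3.26133084e+01, -5.61729325e-05,
        5.25079697e-03,  1.49323489e-05]), 'tool_pos': array([187.32352697, 621.76094955, 195.97412181]), 'tool_rot': array([-3.15502645e-04,  1.45888902e-01,  9.89300493e-01, -9.28817333e-04]), 'wrist_force': array([-0.02760787, -0.34638713,  0.26591361]), 'wrist_torque': array([ 0.01078918, -0.01041082, -0.01449658]), 'finger_gap': 85.196531132076}
top [ 381.3852393    -9.80723633 1778.3142702 ] [-0.04683001  0.71280351 -0.69842488  0.0438268 ] 509.55095800611883Traceback (most recent call last):
  File "<stdin>", line 7, in <module>
  File "h.py", line 7, in onz
    o,d=ray(c,u,v); return (o+d*(z-o[2])/d[2]).round(1)
        ~~~^^^^^^^
  File "h.py", line 5, in ray
    return np.array(c["origin"]),np.array(c["rotation"])@d
                                 ~~~~~~~~~~~~~~~~~~~~~~~^~
ValueError: matmul: Input operand 1 has a mismatch in its core dimension 0, with gufunc signature (n?,k),(k,m?)->(n?,m?) (size 3 is different from 4)
```

```bash
cat > h.py <<'E'
import numpy as np, cv2
from scipy.spatial.transform import Rotation
from cell import robot, read_camera, masks_of
def R(q): return Rotation.from_quat(q,scalar_first=True).as_matrix()
def ray(c,u,v):
    d=np.array([(u-c["cx"])/c["fx"],(v-c["cy"])/c["fy"],1.0])
    return np.array(c["origin"]),R(c["rotation"])@d
def onz(c,u,v,z):
    o,d=ray(c,u,v); return (o+d*(z-o[2])/d[2]).round(1)
def proj(c,p):
    q=R(c["rotation"]).T@(np.array(p,float)-np.array(c["origin"]))
    return q[0]/q[2]*c["fx"]+c["cx"],q[1]/q[2]*c["fy"]+c["cy"]
def cen(m):
    v,u=np.nonzero(m); return u.mean(),v.mean()
E
python3 - <<'E'
from h import *
for n in("top","side"):
    c=read_camera(n); cv2.imwrite(f"pics/{n}1.png",c["pixels"]); print(n,c["origin"],c["rotation"],c["fx"])
    for t,z in(("cover_tab",107),("yellow_key_top",57),("red_key_top",57),("blue_key_top",57),("yellow_key_base",47),("dish",54),("balance",75),("cover",81)):
        for r in masks_of(t,n)[:2]:
            u,v=cen(r["mask"]); print(t,round(r["p"],2),r["extent"],round(u,1),round(v,1),onz(c,u,v,z))
E
```

```text
top [ 381.3852393    -9.80723633 1778.3142702 ] [-0.04683001  0.71280351 -0.69842488  0.0438268 ] 509.55095800611883
cover_tab 0.56 [289.5, 173.4, 44.3, 36.8] 313.0 189.8 [621.3  10.3 107. ]
yellow_key_top 0.57 [292.6, 171.5, 42.3, 38.4] 312.9 189.8 [628.2  11.1  57. ]
yellow_key_top 0.41 [322.3, 224.1, 11.5, 10.5] 327.7 229.6 [493.6 -41.6  57. ]
red_key_top 0.55 [325.3, 224.1, 3.1, 10.4] 327.8 229.3 [494.7 -42.1  57. ]
yellow_key_base 0.66 [311.6, 217.4, 10.2, 14.7] 315.2 224.8 [509.8   1.   47. ]
yellow_key_base 0.45 [310.7, 221.0, 5.8, 6.7] 314.4 224.4 [511.    3.7  47. ]
dish 0.57 [327.1, 193.8, 10.2, 10.9] 332.9 199.1 [598.1 -57.5  54. ]
balance 0.91 [258.1, 163.9, 100.7, 82.6] 305.5 204.0 [576.9  35.   75. ]
balance 0.73 [325.0, 224.1, 5.3, 9.7] 327.8 229.4 [492.9 -41.8  75. ]
cover 0.76 [293.1, 171.5, 42.9, 38.4] 312.9 189.5 [625.8  10.8  81. ]
side [ 403.73375448 -952.72150184  913.76927734] [-0.41570989  0.90385617 -0.09558768  0.03305001] 452.3656414630154
red_key_top 0.52 [283.2, 219.0, 10.4, 6.5] 287.9 221.2 [493.8 -47.6  57. ]
red_key_top 0.51 [290.7, 197.7, 4.9, 4.7] 292.9 199.2 [522.5  41.3  57. ]
blue_key_top 0.64 [288.3, 194.8, 8.9, 9.0] 293.1 198.8 [523.3  42.7  57. ]
yellow_key_base 0.67 [284.5, 203.9, 13.7, 13.4] 291.3 211.7 [ 5.105e+02 -1.000e-01  4.700e+01]
dish 0.45 [315.1, 209.8, 21.6, 13.9] 326.3 216.5 [602.  -49.4  54. ]
dish 0.23 [284.1, 215.2, 8.4, 12.5] 288.0 221.4 [494.3 -45.2  54. ]
balance 0.63 [268.5, 169.6, 80.1, 79.8] 314.2 208.8 [571.1 -33.6  75. ]
cover 0.62 [309.1, 182.8, 40.7, 30.0] 329.6 196.1 [623.4   3.2  81. ]
```

View pics/top1.png

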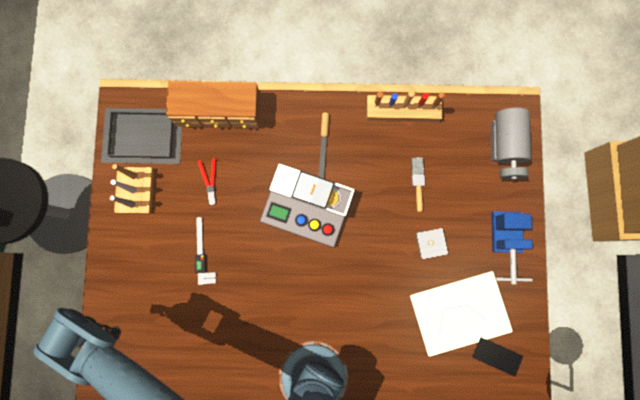

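View pics/side1.png

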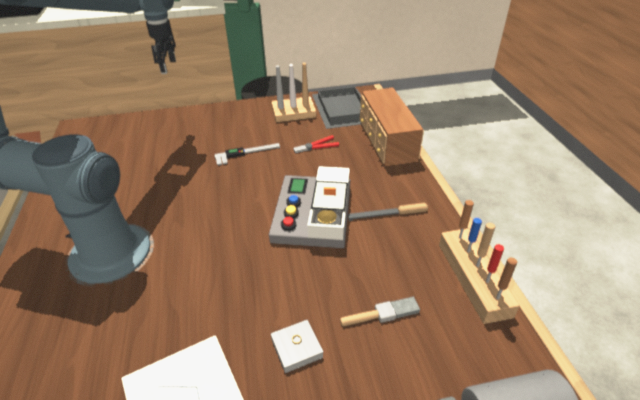

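The top view shows the balance turned about -18°, with blue, yellow and red keys at about (301,220), (315,225) and (328,229), and the orange tab at about (313,189). The side view agrees: yellow is the middle key, and the dish is at (327,216). I'll fit the balance pose from colour centroids.

```bash
cat > fit.py <<'E'
from h import *
from scipy.optimize import least_squares
HS={"red":[(0,6),(174,180)],"yellow":[(24,34)],"blue":[(108,125)],"orange":[(7,17)]}
def blobs(c,box,smin=140,vmin=90):
    x0,y0,x1,y1=box; hsv=cv2.cvtColor(c["pixels"][y0:y1,x0:x1],cv2.COLOR_BGR2HSV); out={}
    for k,rs in HS.items():
        m=np.zeros(hsv.shape[:2],np.uint8)
        for a,b in rs: m|=cv2.inRange(hsv,(a,smin,vmin),(b,255,255))
        n,_,st,ce=cv2.connectedComponentsWithStats(m)
        out[k]=[(int(st[i,4]),(ce[i]+[x0,y0]).round(1)) for i in sorted(range(1,n),key=lambda i:-st[i,4])[:3]]
    return out
E
python3 - <<'E'
from fit import *
for n,b in(("top",(255,160,360,250)),("side",(265,165,355,252))):
    c=read_camera(n)
    for k,l in blobs(c,b).items(): print(n,k,l,[onz(c,*p,100 if k=="orange" else 57)[:2] for _,p in l[:1]])
    x0,y0,x1,y1=b; cv2.imwrite(f"pics/{n}2.png",cv2.resize(c["pixels"][y0:y1,x0:x1],None,fx=7,fy=6.5,interpolation=cv2.INTER_CUBIC))
E
```

```text
top red [(75, array([327.3, 228.9]))] [array([495.9, -40.2])]
top yellow [(65, array([313.7, 224.2])), (15, array([335.3, 198.7]))] [array([510.8,   6.1])]
top blue [(31, array([301.1, 219.4]))] [array([526.3,  49.1])]
top orange [(3137, array([294.1, 213.8])), (854, array([343.6, 172.2])), (2, array([313. , 188.5]))] [array([540.7,  71.2])]
side red [(83, array([287.9, 220.7]))] [array([494.2, -45.7])]
side yellow [(3, array([286.3, 210. ])), (3, array([290., 212.])), (2, array([293.5, 210.5]))] [array([496.6,  -1.1])]
side blue [(35, array([293.1, 199.5]))] [array([522.9,  39.6])]
side orange [(58, array([329.4, 190.6])), (2, array([280. , 247.5])), (1, array([272., 173.]))] [array([623.1,   4.9])]
```

View pics/top2.png

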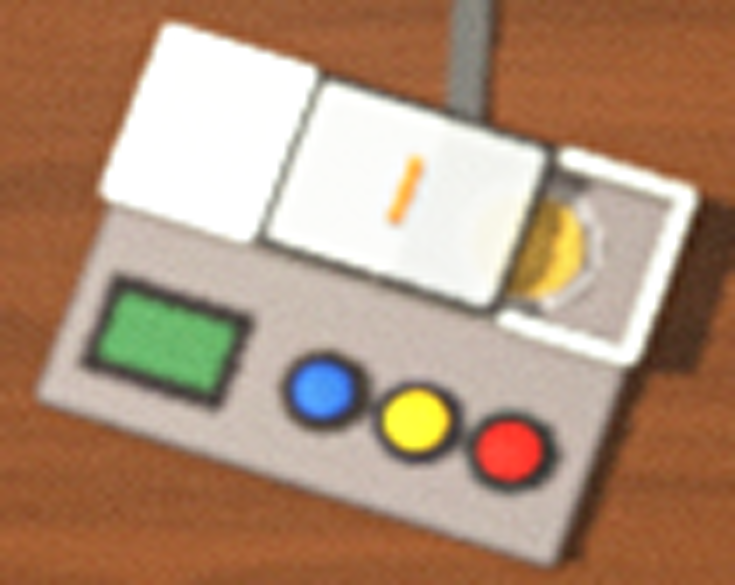

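Top crop: the tab is at about (313,189), the yellow key is in the middle, the cover is half open, and the dish shows at its right edge. The tool yaw nearly matches the balance already. Next I move above the stand-off point on the tab's +y side with the fingers shut, then use the wrist camera.

Call:
send_rows(travel=[[-30,-20,-5],[-65,-45,-10],[-105,-73,-15],[-145,-100,-20],[-185,-128,-25],[-225,-156,-30],[-265,-184,-35],[-305,-212,-40],[-345,-240,-45],[-385,-268,-45],[-415,-290,-45],[-430,-300,-45]], yaw=[0,0,0,0,0,0,0,0,0,0,0,0], gripper=255)

```text
time: 2.3
tool_pos: [514.3, 208.5, 242.2]
tool_rot: [0.0, 0.147, 0.989, -0.0]
wrist_force: [-0.5, 0.2, 0.2]
finger_gap: 0.0
```

Call:
send_rows(travel=[[-25,-15,0],[-60,-40,0],[-100,-70,0],[-130,-92,0],[-155,-108,0],[-165,-115,0],[-165,-115,0],[-165,-115,0]], yaw=[0.01,0.02,0.03,0.035,0.035,0.035,0.035,0.035])

```text
time: 3.1
tool_pos: [636.9, 54.5, 242.0]
tool_rot: [-0.0, 0.163, 0.987, 0.0]
wrist_force: [0.3, 0.6, -0.7]
finger_gap: 0.3
```

```bash
python3 - <<'E'
from h import *
s=robot.sense(); print(s["time"],s["tool_pos"],R(s["tool_rot"]).round(3).tolist(),s["wrist_force"],s["finger_gap"])
c=read_camera("wrist"); cv2.imwrite("pics/w1.png",c["pixels"]); print(c["origin"],c["rotation"],c["fx"])
for t,z in(("cover_tab",107),("yellow_key_top",57),("red_key_top",57),("blue_key_top",57),("yellow_key_base",47),("dish",54)):
    for r in masks_of(t,"wrist")[:2]:
        u,v=cen(r["mask"]); print(t,round(r["p"],2),r["extent"],round(u,1),round(v,1),onz(c,u,v,z))
E
```

```text
3.1 [636.88574065  54.54239162 241.95171075] [[-0.947, 0.321, -0.001], [0.321, 0.947, 0.001], [0.001, 0.0, -1.0]] [ 0.2502928   0.60780045 -0.66529635] 0.27591927151709883
[569.78663768  77.94059955 419.55849873] [0.11476107 0.80426138 0.57732418 0.08179433] 302.39460313963184
cover_tab 0.63 [226.4, 135.5, 115.7, 83.5] 284.4 177.1 [619.6  20.  107. ]
cover_tab 0.6 [165.1, 36.7, 244.1, 186.7] 292.7 131.4 [578.2  44.5 107. ]
yellow_key_top 0.9 [233.4, 67.9, 25.1, 25.7] 245.6 81.4 [511.3   8.   57. ]
red_key_top 0.75 [167.3, 38.0, 241.6, 183.5] 292.9 131.6 [579.9  39.2  57. ]
red_key_top 0.74 [26.8, 210.4, 91.7, 113.3] 71.1 272.3 [ 658.  -306.5   57. ]
blue_key_top 0.93 [274.7, 66.9, 24.0, 28.4] 287.7 80.6 [525.6  53.   57. ]
blue_key_top 0.69 [191.3, 66.9, 25.9, 29.7] 203.4 81.8 [496.4 -37.   57. ]
yellow_key_base 0.85 [223.6, 62.6, 41.9, 38.6] 247.4 82.2 [511.    7.7  47. ]
yellow_key_base 0.43 [25.7, 212.3, 93.0, 110.2] 72.3 273.3 [ 662.1 -316.5   47. ]
```

View pics/w1.png

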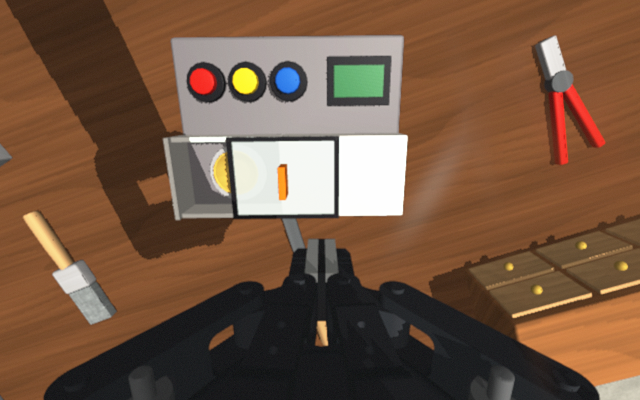

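Wrist view: keys in a row at (203,82), (246,81) and (288,81), the tab at (283,181), and the fingertip at (321,255) on the tab's +y side. I'll fit balance pose and opening jointly from all three views.

```bash
cat >> fit.py <<'E'
BOX={"top":(255,160,360,250),"side":(265,165,355,252),"wrist":(160,30,410,225)}
def pts(p,cam_open):
    x,y,t=p[:3]; r=np.array([[np.cos(t),-np.sin(t)],[np.sin(t),np.cos(t)]])
    L={"red":(-55,-95,56),"yellow":(-55,-47,56),"blue":(-55,1,56),"orange":(52.5,-67.5+cam_open,100)}
    return {k:np.r_[r@v[:2]+[x,y],v[2]] for k,v in L.items()}
E
python3 - <<'E'
from fit import *
obs=[]
for n in BOX:
    c=read_camera(n)
    if n=="wrist":
        b=blobs(c,BOX[n]); print({k:[(a,p.tolist()) for a,p in v[:2]] for k,v in b.items()})
    else: b=blobs(c,BOX[n])
    for k in HS:
        if n=="top" and k=="orange": q=np.array([312.9,189.2])
        elif n=="side" and k=="yellow": q=np.array([291.3,210.4])
        elif n=="wrist" and k=="orange":q=max((x for x in b[k] if 260<x[1][0]<300),key=lambda x:x[0])[1]
        else: q=b[k][0][1]
        s={"top":3.3,"side":2.7,"wrist":1.2}[n]
        obs.append((n,c,k,q,s))
def res(p,sel): 
    P=pts(p,p[3]); return np.concatenate([(np.array(proj(c,P[k]))-q)*s for n,c,k,q,s in obs if n in sel])
for sel in(("top",),("side",),("wrist",),("top","side","wrist")):
    r=least_squares(res,[565,10,-.32,60],args=(sel,),loss="soft_l1",f_scale=3)
    P=pts(r.x,r.x[3]); print(sel,r.x.round(3),"yel",P["yellow"][:2].round(1),"tab",P["orange"][:2].round(1)); print(res(r.x,sel).round(1))
E
```

```text
Traceback (most recent call last):
IndexError: list index out of range
```

```bash
cat > run.py <<'E'
from fit import *
obs=[]
for n in BOX:
    c=dict(read_camera(n))
    c["pixels"]=cv2.imread({"top":"pics/top1.png","side":"pics/side1.png","wrist":"pics/w1.png"}[n])
    b=blobs(c,BOX[n])
    for k in HS:
        if n=="top" and k=="orange": q=np.array([312.9,189.2])
        elif n=="side" and k=="yellow": q=np.array([291.3,210.4])
        else:
            l=[x for x in b[k] if n!="wrist" or x[1][1]<100 or 260<x[1][0]<300]
            if not l: print("miss",n,k); continue
            q=l[0][1]
        obs.append((n,c,k,q,{"top":3.3,"side":2.7,"wrist":1.2}[n]))
    if n=="wrist": print([(o[2],o[3].tolist()) for o in obs if o[0]=="wrist"])
def res(p,sel): 
    P=pts(p,p[3]); return np.concatenate([(np.array(proj(c,P[k]))-q)*s for n,c,k,q,s in obs if n in sel])
for sel in(("top",),("side",),("wrist",),("top","side","wrist")):
    r=least_squares(res,[565,10,-.32,60],args=(sel,),loss="soft_l1",f_scale=3)
    P=pts(r.x,r.x[3]); print(sel,r.x.round(3),"yel",P["yellow"][:2].round(1),"tab",P["orange"][:2].round(1)); print(res(r.x,sel).round(1))
E
python3 run.py
```

```text
[('red', [202.4, 80.9]), ('yellow', [244.7, 80.2]), ('blue', [285.5, 81.4]), ('orange', [269.3, 74.0])]
('top',) [ 5.77245e+02  3.32680e+01 -3.10000e-01  6.04270e+01] yel [510.5   5.3] tab [625.1  10.5]
[-0.2  0.1  0.4  0.1 -0.6  0.8  0.3 -0.9]
('side',) [ 5.75603e+02  2.55090e+01 -3.12000e-01  6.18700e+01] yel [508.8  -2.4] tab [623.8   4.1]
[ 0.6  2.3 -1.8 -1.3 -0.2 -1.1  1.1  0.1]
('wrist',) [ 5.76318e+02  3.39910e+01 -3.08000e-01  4.88900e+01] yel [509.7   5.9] tab [6.207e+02 4.000e-01]
[-1.000e+00 -2.000e-01 -6.000e-01 -4.000e-01  1.700e+00 -2.900e+00
  1.000e-01  1.291e+02]
('top', 'side', 'wrist') [ 5.76959e+02  3.23640e+01 -3.15000e-01  5.52620e+01] yel [510.1   4.7] tab [623.1   4.5]
[ 4.000e-01  7.000e-01  1.000e+00  5.000e-01  1.000e-01  1.000e+00
  6.200e+00  1.200e+00  6.000e-01 -2.600e+00 -1.600e+00 -5.900e+00
  1.000e-01 -5.400e+00  3.000e-01 -0.000e+00 -2.000e+00  3.000e-01
 -1.600e+00  5.000e-01  7.000e-01 -1.600e+00  5.300e+00  1.301e+02]
```

Consistent estimate: yaw about -0.31, yellow key at (510,4), tab at (624,8), opening about 60 mm. The fit's wrist orange blob was deck, so I ignore it. Descending to 11 mm above the cover, beside the tab.

Call:
send_rows(travel=[[0,0,25],[0,0,60],[0,0,95],[0,0,122],[0,0,140],[0,0,148],[0,0,150],[0,0,150]], yaw=[-0.015,-0.015,-0.015,-0.015,-0.015,-0.015,-0.015,-0.015])

```text
time: 4.45
tool_pos: [638.1, 53.2, 92.9]
tool_rot: [0.001, 0.156, 0.988, 0.0]
wrist_force: [0.6, -0.0, 0.3]
finger_gap: -0.1
```

```bash
python3 - <<'E'
from h import *
s=robot.sense(); print(s["time"],s["tool_pos"],s["wrist_force"])
w=read_camera("wrist")["pixels"]; t=read_camera("side")["pixels"]
a=cv2.resize(w[100:320,140:500],None,fx=1.5,fy=1.5); b=cv2.resize(t[130:260,240:380],None,fx=2.54,fy=2.54,interpolation=cv2.INTER_CUBIC)[:330]
cv2.imwrite("pics/w2.png",np.hstack([a,b])[:,:800] if a.shape[0]==b.shape[0] else a); print(a.shape,b.shape)
E
```

```text
4.45 [638.11880167  53.20458973  92.94887735] [ 0.60964123 -0.01524885  0.26800162]
(330, 540, 3) (330, 356, 3)
```

View pics/w2.png

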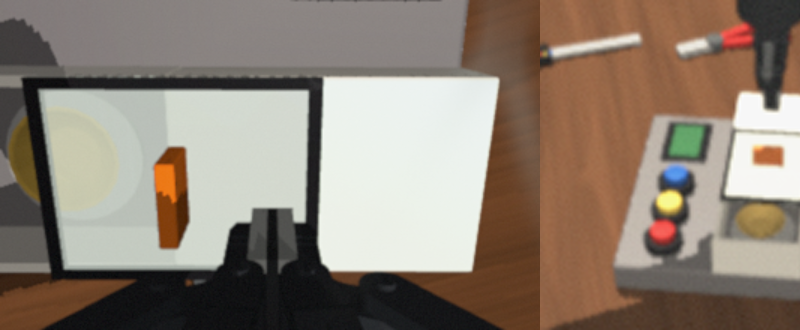

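The cover, tab and dish all look right in both views, and the fingertip stands clear on the tab's +y side. I'll check the tab's lateral offset by projecting its box into this view.

```bash
cat > tab.py <<'E'
from h import *
c=read_camera("wrist"); s=robot.sense()
hsv=cv2.cvtColor(c["pixels"],cv2.COLOR_BGR2HSV); m=cv2.inRange(hsv,(5,170,90),(20,255,255)); m[:190]=0; m[:, :235]=0; m[270:]=0; m[:,275:]=0
m=c["pixels"]; m=((hsv[...,1]>150)&(hsv[...,0]<20)); m[:190]=0;m[270:]=0;m[:,:235]=0;m[:,275:]=0
m=m.astype(np.uint8); n,l,st,_=cv2.connectedComponentsWithStats(m); i=1+st[1:,4].argmax(); m=l==i
t=-.312; ax=np.array([np.cos(t),np.sin(t),0]); ay=np.array([-np.sin(t),np.cos(t),0])
def sil(x,y):
    P=[proj(c,np.array([x,y,z])+ax*a+ay*b) for a in(-18,18) for b in(-4,4) for z in(81,107)]
    h=cv2.convexHull(np.array(P,np.float32)); k=np.zeros((400,640),np.uint8); cv2.fillConvexPoly(k,h.round().astype(int),1); return k>0
best=max(((lambda k:(k&m).sum()/(k|m).sum())(sil(x,y)),x,y) for x in np.arange(610,640,1) for y in np.arange(-5,22,1))
d=s["tool_pos"]-np.array([best[1],best[2],0]); print(st[i],best,"rel along x,y",d@ax,d@ay,"tip px",proj(c,s["tool_pos"]))
E
python3 tab.py
```

```text
[ 243  198   22   66 1175] (np.float64(0.7921727395411606), np.int64(627), np.int64(14)) rel along x,y -1.0389715209785724 40.84038904931358 tip px (np.float64(320.2563920055358), np.float64(229.59311735397299))
```

Call:
send_rows(travel=[[0,-6,0],[0,-14,0],[0,-19,0],[0,-24,0],[0,-29,0],[0,-34,0],[0,-39,0],[0,-44,0],[0,-49,0],[0,-54,0],[0,-59,0],[0,-63,0]], yaw=[0,0,0,0,0,0,0,0,0,0,0,0])

```text
time: 5.8
tool_pos: [618.0, -7.1, 92.1]
tool_rot: [-0.0, 0.156, 0.988, -0.0]
wrist_force: [-0.5, 0.3, -0.3]
finger_gap: -0.0
```

Call:
send_rows(travel=[[0,-2,0],[0,-4,0],[0,-6,0],[0,-8,0],[0,-8,0]], yaw=[0,0,0,0,0])

```text
time: 6.3
tool_pos: [615.6, -14.4, 92.1]
tool_rot: [-0.0, 0.156, 0.988, -0.0]
wrist_force: [0.1, 0.2, -0.1]
finger_gap: -0.4
```

```bash
python3 - <<'E'
from h import *
s=robot.sense(); print(s["time"],s["tool_pos"],s["wrist_force"])
w=read_camera("wrist")["pixels"]
cv2.imwrite("pics/w3.png",cv2.resize(w[100:320,60:560],None,fx=1.5,fy=1.5))
E
```

```text
6.3 [615.6165859  -14.4284471   92.08785536] [ 0.14326118  0.23009765 -0.12017257]
```

View pics/w3.png

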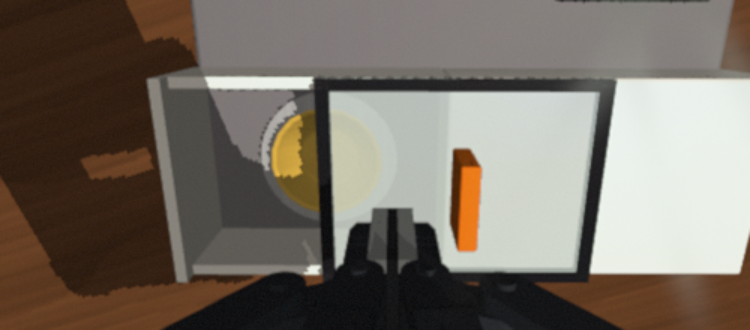

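The picture shows the tab (crop (467,200)) now on the finger's other side and the cover apparently unmoved, with no force felt. The fingertip seems to have passed over or beside the tab. I'll measure before moving again.

```bash
cat > tab.py <<'E'
from h import *
def fit_tab(box, cam="wrist", t=-.312, zt=None):
    c=read_camera(cam); s=robot.sense(); x0,y0,x1,y1=box
    hsv=cv2.cvtColor(c["pixels"],cv2.COLOR_BGR2HSV); m=((hsv[...,1]>150)&(hsv[...,0]<20)&(hsv[...,2]>60))
    k=np.zeros_like(m); k[y0:y1,x0:x1]=m[y0:y1,x0:x1]
    n,l,st,_=cv2.connectedComponentsWithStats(k.astype(np.uint8)); i=1+st[1:,4].argmax(); m=l==i
    ax=np.array([np.cos(t),np.sin(t),0]); ay=np.array([-np.sin(t),np.cos(t),0])
    def iou(x,y):
        P=[proj(c,np.array([x,y,z])+ax*a+ay*b) for a in(-18,18) for b in(-4,4) for z in(81,107)]
        h=cv2.convexHull(np.array(P,np.float32)); k=np.zeros((400,640),np.uint8); cv2.fillConvexPoly(k,h.round().astype(int),1); k=k>0
        return (k&m).sum()/(k|m).sum()
    best=max((iou(x,y),x,y) for x in np.arange(580,650,1.) for y in np.arange(-80,30,1.))
    d=s["tool_pos"]-np.array([best[1],best[2],0]); print(cam,st[i],np.round(best,2),"TCP rel along x,y",(d@ax).round(1),(d@ay).round(1))
E
python3 - <<'E'
from tab import *
fit_tab((350,190,395,275))
c=read_camera("wrist"); s=robot.sense(); Rt=R(s["tool_rot"])
for dx in(-11,0,11):
  for dz in(0,-15,-30): print(dx,dz,np.round(proj(c,s["tool_pos"]+Rt@[dx,0,dz]),0))
a=cv2.resize(c["pixels"][200:320,230:410],None,fx=2.5,fy=2.5,interpolation=cv2.INTER_CUBIC)
t=read_camera("side")["pixels"]
b=cv2.resize(t[150:260,265:375],None,fx=300/110,fy=300/110,interpolation=cv2.INTER_CUBIC)
cv2.imwrite("pics/ws4.png",np.hstack([a,b]))
E
```

```text
wrist [ 361  200   19   67 1077] [  0.81 626.    14.  ] TCP rel along x,y -1.2 -30.0
-11 0 [320. 246.]
-11 -15 [320. 256.]
-11 -30 [320. 269.]
0 0 [320. 230.]
0 -15 [320. 239.]
0 -30 [320. 251.]
11 0 [320. 213.]
11 -15 [320. 221.]
11 -30 [320. 231.]
```

View pics/ws4.png

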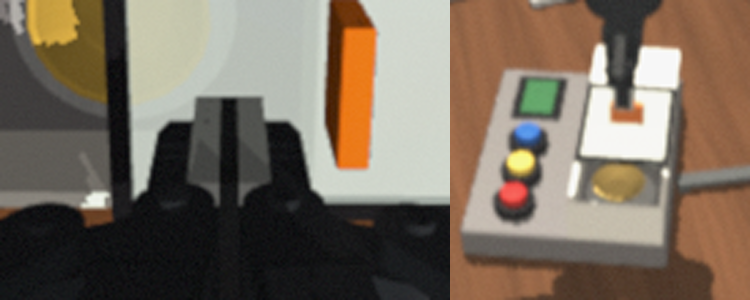

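Side crop: the fingertip (about (329,189) full frame) hides the tab, so it must be well above the commanded TCP height. Wrist view agrees: the visible tip edge is at v≈239, where a tip at the TCP should reach about 213. So the real tip is some 30 mm behind the nominal TCP and passed over the tab, which hasn't moved (626,14). I'll quantify that.

```bash
python3 - <<'E'
from h import *
s=robot.sense(); T=s["tool_pos"]; Rt=R(s["tool_rot"]); print(T)
c=read_camera("side"); 
for dz in (0,10,20,25,30,35,40):
    P=[proj(c,T+Rt@[a,b,-dz]) for a in(-8,8) for b in(-10,10)]
    print("side",dz,np.round(proj(c,T+[0,0,dz]),1), "lowest",round(max(p[1] for p in P),1))
# dark tip rows per column in side image
g=c["pixels"].max(2); 
for r in range(176,200): print(r,g[r,320:340].tolist())
w=read_camera("wrist"); o,d=ray(w,320,239); print("wrist tip edge: tool x vs z")
for dz in (0,10,20,25,30,35,40):
    p=o+d*((T[2]+dz-o[2])/d[2]); print(dz,np.round(Rt.T@(p-T),1))
E
```

```text
[615.69798345 -14.16701065  92.10643028]
side 0 [328.3 197.4] lowest 199.9
side 10 [328.3 194.7] lowest 197.2
side 20 [328.3 191.9] lowest 194.4
side 25 [328.3 190.5] lowest 193.0
side 30 [328.3 189.1] lowest 191.6
side 35 [328.3 187.7] lowest 190.2
side 40 [328.3 186.3] lowest 188.8
176 [247, 234, 125, 64, 75, 87, 91, 89, 74, 57, 55, 61, 148, 242, 247, 247, 247, 247, 247, 247]
177 [247, 246, 172, 67, 67, 77, 81, 78, 67, 53, 49, 58, 151, 243, 247, 247, 247, 247, 247, 247]
178 [247, 247, 199, 75, 52, 62, 64, 65, 57, 49, 45, 54, 162, 245, 247, 247, 247, 247, 247, 247]
179 [247, 247, 194, 77, 46, 51, 56, 54, 53, 41, 42, 62, 184, 247, 247, 247, 247, 247, 247, 247]
180 [241, 233, 165, 80, 54, 50, 49, 50, 48, 46, 46, 59, 174, 245, 247, 247, 247, 247, 247, 247]
181 [195, 187, 153, 114, 87, 69, 54, 47, 47, 47, 46, 64, 132, 213, 225, 226, 230, 239, 241, 241]
182 [226, 226, 219, 195, 153, 104, 63, 47, 48, 44, 60, 92, 129, 183, 197, 193, 185, 191, 194, 193]
183 [245, 245, 244, 240, 211, 137, 76, 46, 49, 49, 76, 124, 169, 230, 239, 236, 229, 226, 226, 225]
184 [246, 246, 246, 245, 224, 147, 75, 
[... 1099 characters left out ...]
 246, 246, 244, 241, 239, 237, 236, 234, 235, 235, 234, 230, 226, 216, 223, 242, 246, 246, 246]
196 [247, 247, 247, 246, 246, 246, 246, 246, 246, 246, 246, 246, 245, 245, 241, 241, 246, 246, 246, 246]
197 [247, 247, 247, 247, 247, 247, 247, 247, 247, 247, 247, 247, 246, 246, 246, 246, 246, 247, 247, 247]
198 [247, 247, 247, 247, 247, 247, 247, 247, 247, 247, 247, 247, 247, 247, 247, 247, 247, 247, 247, 247]
199 [247, 247, 247, 247, 247, 247, 247, 247, 247, 247, 247, 247, 247, 247, 247, 247, 247, 247, 247, 247]
wrist tip edge: tool x vs z
0 [-6.3 -0.2  0. ]
10 [ -2.   -0.1 -10. ]
20 [  2.4  -0.1 -20. ]
25 [  4.6  -0.1 -25. ]
30 [  6.8  -0.  -30. ]
35 [  8.9  -0.  -35. ]
40 [ 11.1   0.  -40. ]
```

Both cameras put the real tip about 40 mm behind the reported TCP (side 38–43 mm, wrist about 40 mm). I'll raise, go back to the tab's +y side, then descend in guarded stages with the tip aimed at z≈95 (TCP z≈55).

Call:
send_rows(travel=[[0,0,-15],[0,5,-20],[0,20,-20],[0,40,-20],[0,60,-20],[0,70,-20],[0,70,-15],[0,70,0],[0,70,12],[0,70,18],[0,70,20],[0,70,20]], yaw=[0,0,0,0,0,0,0,0,0,0,0,0])

```text
time: 7.8
tool_pos: [636.9, 52.0, 71.5]
tool_rot: [-0.0, 0.156, 0.988, -0.0]
wrist_force: [-1.2, 0.1, -0.2]
finger_gap: -0.1
```

```bash
cat > tip.py <<'E'
from tab import *
s=robot.sense(); print(s["time"],s["tool_pos"].round(1),s["wrist_force"].round(1))
T=s["tool_pos"]
c=read_camera("side")
for dz in(30,40,50): print(dz,np.round(proj(c,T+[0,0,dz]),1))
E
python3 - <<'E'
from tip import *
w=read_camera("wrist")["pixels"]
a=cv2.resize(w[180:320,220:420],None,fx=2,fy=2)
u,v=map(int,proj(c,T+[0,0,40])); b=cv2.resize(c["pixels"][v-25:v+25,u-35:u+35],None,fx=5.6,fy=5.6,interpolation=cv2.INTER_CUBIC)
cv2.imwrite("pics/ws5.png",np.hstack([a,b])); print("side crop origin",u-35,v-25)
E
```

```text
7.8 [636.9  52.   71.5] [-1.2  0.1 -0.2]
30 [330.4 179.4]
40 [330.4 176.7]
50 [330.4 173.9]
side crop origin 295 151
```

View pics/ws5.png

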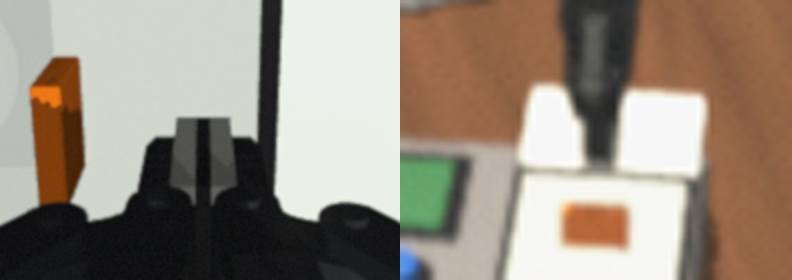

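Fingertip at side crop (600,165), between the tab and the housing. The nominal TCP (z 71.5) would be inside the cover with no force, so the 35–40 mm tip offset holds. Lowering another 15 mm gently.

Call:
send_rows(travel=[[0,0,4],[0,0,8],[0,0,11],[0,0,13],[0,0,15],[0,0,15]], yaw=[0,0,0,0,0,0])

```text
time: 8.5
tool_pos: [636.9, 52.4, 56.7]
tool_rot: [-0.0, 0.156, 0.988, -0.0]
wrist_force: [0.4, 0.2, -0.4]
finger_gap: 0.1
```

Call:
send_rows(travel=[[0,-6,0],[0,-12,0],[0,-17,0],[0,-22,0],[0,-27,0],[0,-32,0],[0,-36,0],[0,-40,0],[0,-43,0],[0,-45,0]], yaw=[0,0,0,0,0,0,0,0,0,0])

```text
time: 9.5
tool_pos: [623.3, 9.3, 57.2]
tool_rot: [0.0, 0.156, 0.988, 0.0]
wrist_force: [0.4, 1.7, 0.9]
finger_gap: 0.0
```

```bash
python3 - <<'E'
from tip import *
w=read_camera("wrist")["pixels"]
a=cv2.resize(w[140:320,150:450],None,fx=5/3,fy=5/3)
b=cv2.resize(c["pixels"][155:230,300:375],None,fx=4,fy=4,interpolation=cv2.INTER_CUBIC)
cv2.imwrite("pics/ws6.png",np.hstack([a,b]))
E
```

```text
9.5 [623.3   9.3  57.2] [0.4 1.7 0.9]
30 [329.1 193.1]
40 [329.1 190.4]
50 [329.1 187.7]
```

View pics/ws6.png

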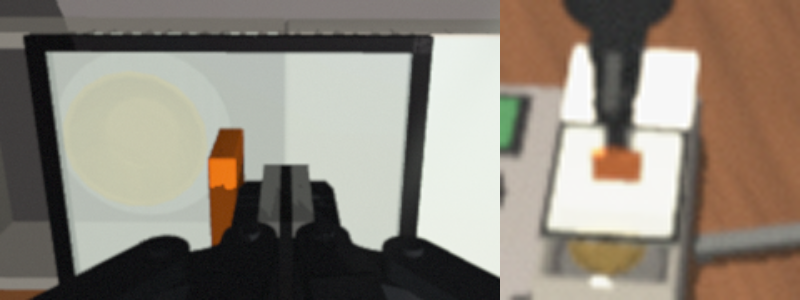

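The finger is against the tab with about 1.7 N (friction) and the cover has started to shut over the dish. About 45 mm should remain, so I push on and then creep to the stop.

Call:
send_rows(travel=[[0,-3,0],[0,-7,0],[0,-11,0],[0,-15,0],[0,-19,0],[0,-23,0],[0,-27,0],[0,-31,0],[0,-34,0],[0,-36,0]], yaw=[0,0,0,0,0,0,0,0,0,0])

```text
time: 10.6
tool_pos: [612.1, -25.0, 57.0]
tool_rot: [-0.0, 0.156, 0.988, 0.0]
wrist_force: [-0.1, 1.7, 0.1]
finger_gap: -0.2
```

Call:
send_rows(travel=[[0,-1,0],[0,-2,0],[0,-3,0],[0,-3,0]], yaw=[0,0,0,0])

```text
time: 11.0
tool_pos: [611.3, -27.7, 57.0]
tool_rot: [-0.0, 0.156, 0.988, -0.0]
wrist_force: [-0.5, 0.8, 0.2]
finger_gap: -0.2
```

Call:
send_rows(travel=[[0,-1,0],[0,-2,0],[0,-3,0],[0,-3,0]], yaw=[0,0,0,0])

```text
time: 11.4
tool_pos: [610.7, -29.5, 57.1]
tool_rot: [0.0, 0.156, 0.988, 0.001]
wrist_force: [1.7, 5.8, -0.1]
finger_gap: 0.2
```

Call:
send_rows(travel=[[0,-1,0],[0,-1.5,0],[0,-1.5,0]], yaw=[0,0,0])

```text
time: 11.7
tool_pos: [610.6, -29.6, 57.1]
tool_rot: [0.001, 0.156, 0.988, 0.002]
wrist_force: [3.3, 8.5, -0.8]
finger_gap: 0.0
```

```bash
python3 - <<'E'
from tip import *
w=read_camera("wrist")["pixels"]
a=cv2.resize(w[140:320,60:450],None,fx=1.28,fy=1.28)
b=cv2.resize(c["pixels"][165:255,270:360],(a.shape[0],)*2,interpolation=cv2.INTER_CUBIC)
cv2.imwrite("pics/ws7.png",np.hstack([a,b]))
E
```

```text
11.7 [610.6 -29.6  57.1] [ 3.3  8.5 -0.8]
30 [327.8 202.5]
40 [327.8 199.8]
50 [327.8 197.1]
```

View pics/ws7.png

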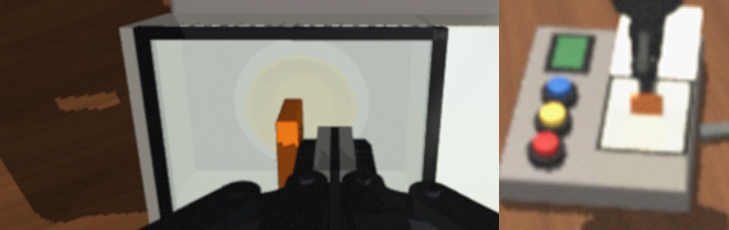

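The cover's black frame now spans the well up to the lip with the dish underneath, and force rose to about 9 N with no motion, so it is at the hard stop. Backing off, lifting, then moving over the yellow key.

Call:
send_rows(travel=[[0,4,0],[0,10,0],[0,14,-5],[0,14,-25],[0,14,-50],[0,14,-70],[20,12,-75],[50,10,-75],[80,8,-75],[100,6,-75],[107,6,-75],[107,6,-75]], yaw=[0,0,0,0,0,0,0,0,0,0,0,0])

```text
time: 13.0
tool_pos: [510.0, 6.8, 132.6]
tool_rot: [0.001, 0.156, 0.988, -0.0]
wrist_force: [0.6, 0.3, 0.2]
finger_gap: 0.4
```

```bash
python3 - <<'E'
from tip import *
from fit import *
w=read_camera("wrist"); Rt=R(s["tool_rot"])
hsv=cv2.cvtColor(w["pixels"],cv2.COLOR_BGR2HSV)
for r in masks_of("yellow_key_top","wrist")[:2]: u,v=cen(r["mask"]); p=onz(w,u,v,57); print("yel",round(r["p"],2),r["extent"],p,"tool delta",(Rt.T@(p-T)).round(1))
for k,l in blobs(w,(0,0,640,400)).items(): print(k,[(a,q.tolist(),onz(w,*q,57)[:2].tolist()) for a,q in l[:2]])
b=cv2.resize(c["pixels"][165:255,270:360],(400,400),interpolation=cv2.INTER_CUBIC)
cv2.imwrite("pics/ws8.png",np.hstack([w["pixels"][:,130:520],b]))
E
```

```text
13.0 [510.    6.8 132.6] [0.6 0.3 0.2]
30 [288.3 178.3]
40 [288.1 175.3]
50 [287.9 172.4]
yel 0.79 [305.1, 178.9, 30.4, 32.3] [509.    7.6  57. ] tool delta [ 1.3  0.5 75.6]
red [(857, [266.3, 194.4], [494.1, -37.6])]
yellow [(787, [321.2, 194.9], [509.1, 7.6]), (25, [620.8, 395.8], [820.9, 245.5])]
blue [(128, [369.0, 188.8], [516.5, 48.5]), (18, [382.8, 207.8], [536.9, 55.5])]
orange [(155815, [301.7, 148.0], [465.7, 4.6]), (119, [215.9, 340.2], [621.3, -140.3])]
```

View pics/ws8.png

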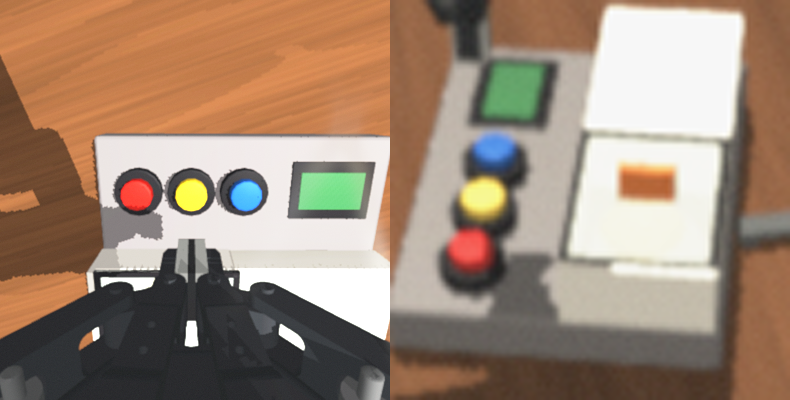

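Wrist view: the yellow key at (321,195) full frame is dead ahead of the tip, with a residual of (1.3, 0.5) mm. The side view confirms the cover shut. Descending to just above the key, then creeping.

Call:
send_rows(travel=[[1,0,15],[1,0,40],[1,0,65],[1,0,82],[1,0,92],[1,0,98],[1,0,100],[1,0,100]], yaw=[0,0,0,0,0,0,0,0])

```text
time: 13.95
tool_pos: [509.7, 6.9, 32.6]
tool_rot: [0.0, 0.156, 0.988, -0.0]
wrist_force: [-1.1, 0.0, -0.1]
finger_gap: -0.0
```

Call:
send_rows(travel=[[0,0,1],[0,0,2],[0,0,3],[0,0,4],[0,0,5],[0,0,6],[0,0,6]], yaw=[0,0,0,0,0,0,0])

```text
time: 14.65
tool_pos: [508.9, 7.1, 25.9]
tool_rot: [-0.0, 0.156, 0.988, 0.0]
wrist_force: [-0.5, -0.1, -0.2]
finger_gap: -0.1
```

Call:
send_rows(travel=[[0,0,1],[0,0,2],[0,0,3],[0,0,3]], yaw=[0,0,0,0])

```text
time: 15.05
tool_pos: [509.0, 7.1, 22.9]
tool_rot: [-0.0, 0.156, 0.988, 0.0]
wrist_force: [-0.3, 0.3, -0.4]
finger_gap: 0.0
```

Call:
send_rows(travel=[[0,0,1],[0,0,2],[0,0,3],[0,0,3]], yaw=[0,0,0,0])

```text
time: 15.45
tool_pos: [509.1, 7.1, 20.2]
tool_rot: [0.0, 0.156, 0.988, 0.0]
wrist_force: [-1.0, -0.3, 2.9]
finger_gap: -0.1
```

Call:
send_rows(travel=[[0,0,1],[0,0,2],[0,0,2]], yaw=[0,0,0])

```text
time: 15.75
tool_pos: [509.2, 7.1, 18.1]
tool_rot: [0.0, 0.156, 0.988, -0.0]
wrist_force: [0.1, 0.3, 2.9]
finger_gap: -0.3
```

Call:
send_rows(travel=[[0,0,1],[0,0,2],[0,0,2]], yaw=[0,0,0])

```text
time: 16.05
tool_pos: [509.2, 7.0, 16.7]
tool_rot: [-0.0, 0.156, 0.988, -0.0]
wrist_force: [-3.1, 0.9, 7.8]
finger_gap: -0.1
```

Force passed the 4 N full-travel value (7.8 N) after about 6 mm of travel, so the key has bottomed. Releasing and clearing the arm upwards.

Call:
send_rows(travel=[[0,0,-2],[0,0,-5],[0,0,-9],[0,0,-16],[0,0,-30],[0,0,-60],[0,0,-100],[0,0,-140],[0,0,-175],[0,0,-195],[0,0,-200],[0,0,-200]], yaw=[0,0,0,0,0,0,0,0,0,0,0,0])

```text
time: 17.25
tool_pos: [509.3, 7.0, 216.9]
tool_rot: [0.001, 0.156, 0.988, -0.0]
wrist_force: [-0.5, -0.1, -0.5]
finger_gap: -0.1
```

Call:
send_rows(travel=[[0,15,0],[0,45,0],[0,85,0],[0,125,0],[0,165,0],[0,205,0],[0,240,0],[0,265,0],[0,280,0],[0,280,0]], yaw=[0,0,0,0,0,0,0,0,0,0])

```text
time: 18.25
tool_pos: [594.4, 275.2, 214.1]
tool_rot: [-0.001, 0.155, 0.988, -0.001]
wrist_force: [0.1, -1.0, -0.6]
finger_gap: 0.1
```

```bash
python3 - <<'E'
from h import *
s=robot.sense(); print(s["time"],s["tool_pos"].round(1),s["wrist_force"].round(1))
t=read_camera("top")["pixels"]; c=read_camera("side")["pixels"]
for n,im in(("top",t),("side",c)):
    old=cv2.imread(f"pics/{n}1.png"); d=cv2.absdiff(cv2.GaussianBlur(im,(3,3),0),cv2.GaussianBlur(old,(3,3),0)).max(2); print(n,(d>60).sum())
    for k in("dish","pliers","caliper","brush","ring","block","file"):
        pass
a=cv2.resize(t[155:260,250:365],(438,400),interpolation=cv2.INTER_CUBIC); b=cv2.resize(c[160:255,262:348],(362,400),interpolation=cv2.INTER_CUBIC)
cv2.imwrite("pics/end.png",np.hstack([a,b]))
E
```

```text
18.25 [594.4 275.2 214.1] [ 0.1 -1.  -0.6]
top 26406
side 24583
```

View pics/end.png

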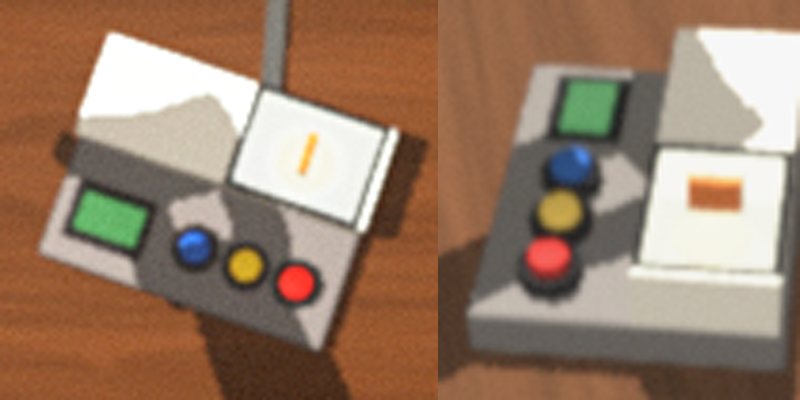

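The final views show the cover shut against the lip over the dish, all three keys standing up and the arm clear. The dark patches are the arm's shadow. Handing in.

```bash
python3 -c "
from cell import robot
print(robot.finish_job()); print(robot.sense()['time'])"
```

```text
the job is handed in; nothing more can be done
None
the job is handed in; nothing more can be done
```

The cover is shut over the dish, and the yellow key was then pressed once and let back up. The job was handed in at about 18.4 s, with the arm clear. No verdict was reported.

- **First push missed:** the real fingertip sits about 38 mm behind the reported TCP, so the first push went over the tab. No force was felt and nothing moved. I worked out the offset from the side and wrist cameras, went back and pushed again lower.
- **Cover:** it slid with about 1.7 N. At the end the force rose to about 9 N with no more motion, so it had reached the hard stop. The last pictures show it against the lip with the dish underneath.
- **Yellow key:** contact began at a TCP height of about 22 mm. I pressed about 6 mm, to 7.8 N, above the 4 N needed for full travel. In the last pictures the key looks up, level with the other two.
- **Red and blue keys:** the finger never went over either one.

**Checks that failed or disagreed:**
- The side camera placed the balance about 7 mm lower in y than the top and wrist cameras. I used the latter two.
- A before-and-after image comparison was useless because of the arm and its shadow. I did not re-measure the pliers, caliper, brush, block, ring or file; the arm stayed well above all of them.

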